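# Slide a bracket along the drill-jig rail into its corner pocket

### The arm

A 6-joint arm with a two-finger parallel gripper is mounted at the origin on the work surface. World frame = base frame: x ahead of the robot, y to its left, z up, the work surface at z = 0. Lengths are in m, angles in rad, forces in N, time in s.
With the tool pointing down it reaches from about 0.3 to 0.85 m from the base axis. Payload 4.2 kg.
Tool frame: the origin (TCP) lies at the very end of the fingers, on their centre line; the grasp point (between the pads) lies 19 mm behind it; z points along the fingers, y is the line along which they close (so a half turn about z gives the same grasp; the last joint's range is limited). The gripper opens to 91 mm and grips with 3 to 60 N. Pads are 32 mm wide; open, the fingers measure 118 mm over their backs; the gripper's body (76 mm by 178 mm) begins 60 mm behind the grasp point.
Start: joints at [1.176, 0.32, 1.565, -0, 1.257, -0.02], TCP at [0.211, 0.535, 0.214] pointing down, gripper open.
Joint ranges: [-3.11, 3.11], [-0.84, 2.01], [0.21, 2.61], [-1.34, 4.49], [0.05, 2.63], [-2.56, 2.56]. Speed limits (rad/s): [2.57, 2.57, 3.14, 3.14, 3.14, 3.14].

### API

Orientations are given as a unit quaternion [x, y, z, w].
In Python, from cell import r, cams, job gives the robot as it stands.
- The arm moves only by the shell command python3 -m handwheel 'ROWS'. ROWS is JSON, a list that holds one entry, the list of rows, each a list of 5 numbers: the shift along the tool's x, y, z in m, then the turn about the tool's z in rad, then the finger opening in m, from 0 to 0.0912. A call has 1 to 8 rows; each row shifts and turns the commanded pose from where the row before left it, along the tool's axes as they then stand; what a row does not reach is not made up. A row lasts 1/12 s, in which the tool goes at most 41.7 mm and 7.16 degrees, less where a joint would pass 70% of its speed; a pose out of reach is approached as far as the arm can. A call is refused whole if a number of a shift passes 0.0417 or a number of a turn 0.125, either way. A call with a gripper value outside its range is refused whole. The fingers move at their own pace and stop on an object; the grip force is fixed at half the most. Time passes only in rows, so rows that do not move let the fingers close. It gives the time, the measured TCP pose, the force, the opening and the grip force at its end, in the units of the state.
- r.get_state(): the state, without advancing time (a new reading comes with each control period).
- cams.grab_frame(name): name is "scene" or "side" or "wrist"; returns a dict with "color" (384x512x3 uint8, red, green, blue), "camera_matrix" (3x3 intrinsics, pixels), "dist" ([k1, k2, p1, p2, k3] as OpenCV has them; the pictures are not rectified), "origin" and "rotation" of the camera in the world. Camera axes: x right, y down, z forward; pixel columns grow to the right and rows downward; lengths in m; the calibration is good to about 2 mm. A picture is of the moment at which its call begins. There is no depth.
- job.hand_in(): hands the job in; it is judged then, once.
Trained networks look in the newest picture that a camera, given by its name, has taken for a name from the list of things; names that differ only in an ending like _2 or _b are one class to them, and where a whole thing is asked for, a point or a joint stands for the part that bears it (a point fixed in the world has none). Each returns a list of dicts, best first, with "conf" (0 to 1); they miss things now and then, are a little off and sometimes report something else, mostly with a low value. They report only what shows in the picture. A call takes as long as a camera call. They do not tell look-alikes from the thing itself.
- cams.regions_of(target, camera): "mask" (384x512 bool, what is visible of it) and "point" ([column, row] in pixels, amid what is visible of it).
The state is a dict: "clock": time; "joint_pos": joint angles; "joint_vel": joint speeds; "joint_torque": joint torques, N m; "tcp_pos": TCP position; "eef_rot": TCP orientation; "wrist_force": force on the tool from outside, world axes, zero at the start; "wrist_torque": the same for the moment, N m; "gripper_width": finger opening in m; "grip_force": force on a finger pad.
Only numpy, scipy, OpenCV 4.12 (cv2) and the standard library are available. Lean on these libraries where they do the work, as an engineer would, in place of code of your own. Each camera call takes 0.05 s, during which the arm holds its last target. There are 200 camera calls.

### The job

Using your fingertips only, push the yellow L-bracket flat against the rail of the drill jig before it passes the red line, then keep it pinned against the rail and drag it along until it sits fully home in the corner pocket, flush with both the rail and the end stop. Slide it on the plate all the way, never lifting or tipping it, then take your hand away. Do not disturb the blue bracket, the red tin, the tape roll or the screwdriver.

Things in the scene. Friction and masses are not known exactly. Their poses are not given: they have to be found in the camera images.
- jig: Fixed drill jig: dark steel plate 160 (x) by 340 (y) mm, top 12 mm above the bench; place and yaw (up to 0.35 rad) vary. Origin: centre of its underside, z up. Aluminium walls 14 mm high stand on it: a rail 12 mm thick along all of the side nearer the robot, inner face at x = -58 mm, facing +x; an end stop 12 mm thick, inner face at y = +158 mm, facing -y, reaching 74 mm from the rail.
- corner (a point): Inner corner of the pocket, at the plate's top: where the inner faces of rail and end stop meet. Axes as the jig: x away from the rail, y along the rail towards the end stop, z up. When the bracket is home, its origin and axes coincide with these.
- lip (a point): Tip of the short wall that closes the pocket opposite the rail, at the plate's top. Its inner face is parallel to the rail and 62 mm from it; the wall is 12 mm thick, 14 mm high and 20 mm long, from the end stop back to this point. The bracket's short leg enters between rail and lip with 6 mm of play.
- line (a point): Where the middle of the red line meets the rail, at the plate's top. The line is painted across the plate at right angles to the rail, 6 mm wide, 98 mm before the end stop.
- bracket: Loose yellow steel L-bracket lying on the plate, 12 mm thick, 0.12 to 0.22 kg. Origin: outer corner of the L, underside; z up. Long leg: 70 mm along -y, 16 mm wide (x 0 to 16); its outer face x = 0 goes against the rail. Short leg: 56 mm along +x, 18 mm wide (y -18 to 0); its outer face y = 0 goes to the end stop. Starts 20 to 50 mm off the rail, before the red line, turned up to 0.35 rad.
- inner (a point): Inner corner of the yellow bracket's L, at the underside, 16 mm (x) and -18 mm (y) from its origin; axes as the bracket. The region to +x and -y of it is open: fingertips there can push the long leg towards the rail (-x) and the short leg towards the end stop (+y). The bracket slides with dry friction.
- spare: Blue L-bracket, mirror image of the yellow one, same size, loose on the bench beyond the jig. Origin: centre of its 56 (x) by 70 (y) mm outline, underside; 12 mm thick. Leave alone.
- tin: Short metal tin with a red label standing on the bench beyond the jig, diameter 68 mm, 60 mm high. Origin: centre of its underside. Leave alone.
- tape: Orange tape roll lying flat on the bench beyond the jig, outer diameter 100 mm, hole 76 mm, 25 mm high. Origin: centre of its underside. Leave alone.
- driver: Screwdriver lying on the bench off the jig's -y end, its length along its x, about 200 mm long. Origin: near its middle. Leave alone.
Mind the look-alikes: they are no part of the job. Of the things like the bracket, leave any that is green or turquoise; of the rest the smaller one is meant.

How it is judged:
By the outcome, as a careful person would: the job done as asked, in the order asked, and still so for the second after the job is handed in, with the robot touching nothing.
It also fails if it takes over 45 s, if anything falls off the work surface, if the arm or the gripper's body presses on something with over 40 N, if the wrist force passes 120 N, or if a joint passes its speed limit or range.

## Working session

There is one attempt and no reset: what is moved stays moved. The work goes in short steps, Python scripts to look and compute and a shell command to move; the robot and the scene stay as the last step left them, time stands still between calls to the robot, and variables do not carry over. Pictures are saved under pics/ and viewed, at most 12 in all, crops included, and the job is handed in when it is done.

```bash
mkdir -p pics; ls; python3 - <<'E'
from cell import r,cams,job
import cv2,numpy as np
s=r.get_state(); print(s)
fs=[]
for c in ["scene","side"]:
    f=cams.grab_frame(c); cv2.imwrite(f"pics/{c}0.png",cv2.cvtColor(f["color"],cv2.COLOR_RGB2BGR)); print(c,f["camera_matrix"].tolist(),f["dist"],f["origin"],np.array(f["rotation"]).tolist())
    for n in ["bracket","jig","spare"]:
        for d in cams.regions_of(n,c): print(n,d["conf"],d["point"],d["mask"].sum())
E
```

```text
pics
{'clock': 0.0, 'joint_pos': array([ 1.17599020e+00,  3.20282727e-01,  1.56569581e+00, -3.60193422e-05,
        1.25740266e+00, -1.99734269e-02]), 'joint_vel': array([ 1.67791812e-03,  1.59174330e-03, -5.94131739e-04,  1.98284109e-03,
       -1.43998869e-05,  1.26482501e-03]), 'joint_torque': array([ 1.98795322e-03, -4.12480187e+01, -2.31980073e+01,  7.28950510e-02,
        4.59546433e-02, -1.35518185e-04]), 'tcp_pos': array([0.21031317, 0.53459928, 0.21311905]), 'eef_rot': array([ 1.86315570e-01,  9.82489546e-01, -8.78637607e-04, -1.67376118e-04]), 'wrist_force': array([ 0.30998421, -0.07614634, -1.09634287]), 'wrist_torque': array([-0.04717473, -0.02104321, -0.04971297]), 'grip_force': 0.0, 'gripper_width': 0.09079532610050584}
scene [[367.03209986415266, 0.0, 257.40820766566804], [0.0, 367.03209986415266, 184.94981448956773], [0.0, 0.0, 1.0]] [-0.07765962  0.          0.          0.          0.        ] [0.80661328 0.28362615 0.61906096] [0.3257934911463718, 0.8979171480841118, -0.27866141216606877, -0.09975577012266708]
bracket 0.9 [340.6, 146.5] 334
bracket 0.83 [111.4, 203.1] 544
bracket 0.72 [229.0, 166.0] 423
bracket 0.6 [273.5, 101.3] 650
jig 0.94 [251.2, 193.3] 10728
spare 0.71 [250.9, 191.6] 10972
spare 0.67 [183.5, 202.3] 526
side [[380.6245209188578, 0.0, 257.01434923624134], [0.0, 380.6245209188578, 187.6107438231982], [0.0, 0.0, 1.0]] [-0.02936038  0.          0.          0.          0.        ] [0.36419255 0.61128828 0.58613998] [-0.10642777002004662, 0.8997933404226182, -0.4189918800605424, 0.05908365884911492]
bracket 0.97 [340.6, 222.4] 415
bracket 0.83 [259.6, 170.2] 308
bracket 0.74 [339.9, 167.2] 525
bracket 0.49 [181.2, 145.2] 246
spare 0.55 [207.7, 169.4] 297
```

View pics/scene0.png

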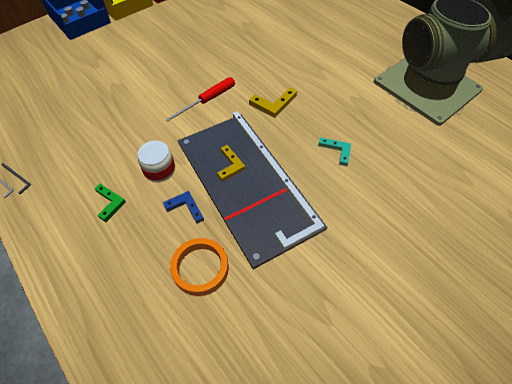

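View pics/side0.png

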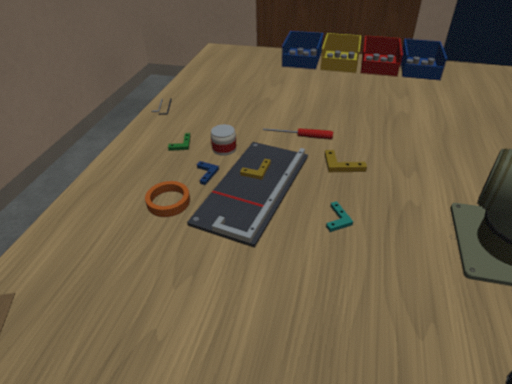

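Both views show the same layout. The small yellow L is on the plate, at scene (231,163) and side (257,170). A larger yellow L lies on the bench at scene (273,102) and side (345,163). The green L is at scene (110,202), the turquoise L at (337,148), and the blue spare at (185,206). I choose the small yellow one on the plate.

```bash
cat > h.py <<'E'
from cell import r,cams,job
import cv2,numpy as np
from scipy.optimize import minimize
from scipy.spatial.transform import Rotation as R
def proj(f,P):
    Rm=R.from_quat(f["rotation"]).as_matrix(); t=np.array(f["origin"])
    q=(np.atleast_2d(P)-t)@Rm
    return cv2.projectPoints(q,np.zeros(3),np.zeros(3),np.array(f["camera_matrix"]),np.array(f["dist"]))[0][:,0]
def box(x0,x1,y0,y1,z0,z1): return np.array([[x,y,z] for x in(x0,x1) for y in(y0,y1) for z in(z0,z1)],float)/1000
JIG=[box(-80,80,-170,170,0,12),box(-70,-58,-170,170,12,26)]
JIG=[JIG[0],box(-70,-58,-170,170,12,26)]
BR=[box(0,16,-70,0,0,12),box(0,56,-18,0,0,12)]
def place(P,p,z): 
    c,s=np.cos(p[2]),np.sin(p[2]); return P@np.array([[c,s,0],[-s,c,0],[0,0,1]])+[p[0],p[1],z]
S=4
def raster(f,boxes,p,z):
    m=np.zeros((384*S,512*S),np.uint8)
    for b in boxes:
        h=cv2.convexHull(((proj(f,place(b,p,z))+.5)*S).astype(np.float32))
        cv2.fillConvexPoly(m,np.round(h*16).astype(np.int32),255,shift=4)
    return cv2.resize(m,(512,384),interpolation=cv2.INTER_AREA)/255.
def yellow(f,near=None):
    hsv=cv2.cvtColor(f["color"],cv2.COLOR_RGB2HSV)
    m=cv2.inRange(hsv,(18,150,70),(32,255,255)); return m
def comp(m,pt):
    n,l,st,c=cv2.connectedComponentsWithStats(m)
    ks=[k for k in range(1,n) if st[k,4]>60]
    k=min(ks,key=lambda k:np.hypot(*(c[k]-pt))); m=(l==k).astype(np.uint8)
    cs,_=cv2.findContours(m,cv2.RETR_EXTERNAL,cv2.CHAIN_APPROX_NONE); return cv2.drawContours(m*0,cs,-1,1,-1)
def fit(fm,boxes,p0,z,step=(.01,.01,.1),fz=False):
    def cost(p):
        zz=p[3] if fz else z
        tot=0
        for f,m in fm: a=raster(f,boxes,p,zz); tot+=np.abs(a-m).sum()/m.sum()
        return tot/len(fm)
    x=np.array(list(p0)+([z] if fz else [])); st=list(step)+([.006] if fz else [])
    for _ in range(3):
        sim=np.vstack([x]+[x+np.eye(len(x))[i]*st[i] for i in range(len(x))])
        o=minimize(cost,x,method="Nelder-Mead",options=dict(initial_simplex=sim,xatol=1e-5,fatol=1e-5,maxiter=300)); x=o.x; st=[a*.4 for a in st]
    return o.x,o.fun
def ray(f,uv,z):
    q=cv2.undistortPoints(np.array([[uv]],float),np.array(f["camera_matrix"]),np.array(f["dist"]))[0,0]
    d=R.from_quat(f["rotation"]).as_matrix()@np.r_[q,1]; o=np.array(f["origin"]); return o+d*(z-o[2])/d[2]
E
cat > m.py <<'E'
from h import *
F={c:cams.grab_frame(c) for c in("scene","side")}
seedB={"scene":(231,163),"side":(257,170)}; seedJ={"scene":(251,193),"side":(252,192)}
JM=[];BM=[]
for c,f in F.items():
    hsv=cv2.cvtColor(f["color"],cv2.COLOR_RGB2HSV)
    m=((hsv[...,1]<75)|(hsv[...,2]<70)).astype(np.uint8)
    jm=comp(m,seedJ[c]); jm=cv2.morphologyEx(jm,cv2.MORPH_OPEN,np.ones((3,3),np.uint8)); bm=comp(yellow(f),seedB[c]); print(c,jm.sum(),bm.sum(),cv2.boundingRect(jm))
    JM.append((f,jm)); BM.append((f,bm))
a,b=ray(F["scene"],(180,140),.012),ray(F["scene"],(254,266),.012); e=ray(F["scene"],(325,228),.012); g=ray(F["scene"],(237,113),.012)
c0=(a+b+e+g)/4; d=(b-a); yaw0=np.arctan2(d[1],d[0])-np.pi/2
print("init",c0,yaw0,np.linalg.norm(d),np.linalg.norm(e-b))
J,c=fit(JM,JIG,(c0[0],c0[1],yaw0),0.); print("jig",J,c)
for i in(0,1): print(fit(JM[i:i+1],JIG,J,0.,(.003,.003,.03)))
b0=ray(F["scene"],(222,178),.02)
best=min((fit(BM,BR,(b0[0],b0[1],J[2]+dy),.012) for dy in(-.3,0,.3)),key=lambda t:t[1]); print("br",best)
print("free z",fit(BM,BR,best[0],.012,(.003,.003,.03),True))
for i in(0,1): print(fit(BM[i:i+1],BR,best[0],.012,(.003,.003,.03)))
B=best[0]; c,s=np.cos(J[2]),np.sin(J[2]); v=np.array([[c,s],[-s,c]])@(B[:2]-J[:2]); print("bracket in corner frame",v-[-.058,.158],B[2]-J[2])
out=[]
for f in F.values():
    im=cv2.cvtColor(f["color"],cv2.COLOR_RGB2BGR); im=cv2.resize(im,None,fx=4,fy=4)
    for bx,p,z,col in [(JIG[0],J,0,(255,0,255)),(JIG[1],J,0,(0,255,0)),(BR[0],B,.012,(255,0,0)),(BR[1],B,.012,(0,0,255))]:
        h=cv2.convexHull(((proj(f,place(bx,p,z))+.5)*4).astype(np.int32)); cv2.polylines(im,[h],True,col,1)
    u=(proj(f,[[J[0],J[1],.01]])[0]*4).astype(int); out.append(im[u[1]-300:u[1]+300,u[0]-200:u[0]+200] if 0 else im[max(0,u[1]-330):u[1]+300,u[0]-320:u[0]+320])
h=min(o.shape[0] for o in out); im=np.hstack([o[:h] for o in out]); im=cv2.resize(im,(800,int(800*h/im.shape[1]))); cv2.imwrite("pics/fit0.png",im)
E
python3 m.py
```

```text
scene 11128 431 (180, 112, 146, 156)
side 6501 204 (187, 142, 121, 105)
init [ 0.55126307 -0.06295527  0.012     ] -0.18235999191315555 0.3351305616624857 0.1513037848593643
jig [ 0.5507379  -0.06351581 -0.17825298] 0.04286494043427344
(array([ 0.55040217, -0.06317087, -0.17333729]), np.float64(0.028747127895011347))
(array([ 0.55228312, -0.06424649, -0.17231084]), np.float64(0.0509586760407901))
br (array([ 0.53505252, -0.08497637, -0.08345343]), np.float64(0.3475064025883316))
free z (array([ 0.53502321, -0.08462025, -0.08406665,  0.01305738]), np.float64(0.341848619708108))
(array([ 0.53421553, -0.08499148, -0.08501717]), np.float64(0.14511623674992039))
(array([ 0.53562526, -0.08583636, -0.05485856]), np.float64(0.5179546328335255))
bracket in corner frame [ 0.04636834 -0.1819017 ] 0.09479955761358273
```

View pics/fit0.png

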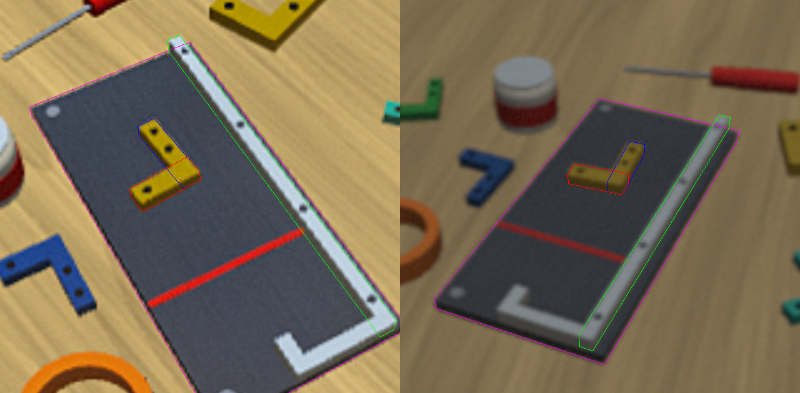

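The overlay agrees with the rail, plate and bracket outlines to about 2 mm. The crop confirms that the small yellow L on the plate is the right part. I'll turn the tool to the jig's yaw, so tool x is jig +y and tool y is jig +x, and close the fingers.

```bash
python3 -m handwheel '[[[0,0,0,0.125,0],[0,0,0,0.125,0],[0,0,0,0.125,0],[0,0,0,0.125,0],[0,0,0,0.125,0],[0,0,0,0.125,0],[0,0,0,0.125,0],[0,0,0,0.125,0]]]'; python3 -m handwheel '[[[0,0,0,0.125,0],[0,0,0,0.125,0],[0,0,0,0.121,0],[0,0,0,0,0],[0,0,0,0,0]]]'; cat > w.py <<'E'
from h import *
J=np.array([.5507,-.0635,-.175])
s=r.get_state(); p=s["tcp_pos"]; X=R.from_quat(s["eef_rot"]).as_matrix()
d=np.r_[J[:2],.2]-p
print(s["clock"],p,"tool x yaw",np.arctan2(X[1,0],X[0,0])-np.pi/2,"jig centre in tool axes",d@X)
E
python3 w.py
```

```text
clock: 1.17
tcp_pos: [0.2105, 0.5351, 0.214]
eef_rot: [0.637, 0.771, 0.0, -0.0]
wrist_force: [0.4, -0.1, 0.6]
gripper_width: 0.0406
grip_force: 0.0
clock: 1.58
tcp_pos: [0.2105, 0.5351, 0.214]
eef_rot: [0.765, 0.644, 0.0, -0.0]
wrist_force: [0.0, 0.5, 0.4]
gripper_width: 0.0075
grip_force: 0.0
1.5833 [0.21048697 0.53508831 0.21396859] tool x yaw -0.17188655247896034 jig centre in tool axes [-0.53157795  0.43758295  0.0139297 ]
```

```bash
python3 -m handwheel '[[[-0.03,0.023,0,0,0],[-0.03,0.023,0,0,0],[-0.03,0.023,0,0,0],[-0.03,0.023,0,0,0],[-0.03,0.023,0,0,0],[-0.03,0.023,0,0,0],[-0.03,0.023,0,0,0]]]' >/dev/null; python3 -m handwheel '[[[-0.03,0.023,0,0,0],[-0.03,0.023,0,0,0],[-0.03,0.023,0,0,0],[-0.03,0.023,0,0,0],[-0.03,0.023,0,0,0],[-0.03,0.023,0,0,0],[-0.03,0.023,0,0,0]]]' ; python3 -m handwheel '[[[-0.03,0.023,0,0,0],[-0.03,0.023,0,0,0],[-0.03,0.023,0,0,0],[-0.03,0.023,0,0,0],[-0.03,0.023,0,0,0],[-0.03,0.023,0,0,0],[0,0,0,0,0],[0,0,0,0,0]]]'; python3 - <<'E'
from h import *
exec(open("w.py").read().split("\n",1)[1])
f=cams.grab_frame("wrist"); print(f["origin"],f["rotation"])
cv2.imwrite("pics/wrist0.png",cv2.cvtColor(f["color"],cv2.COLOR_RGB2BGR))
im=cv2.cvtColor(f["color"],cv2.COLOR_RGB2BGR)
for bx,pp,z in [(JIG[0],J,0),(JIG[1],J,0),(BR[0],(.535,-.085,-.0835),.012),(BR[1],(.535,-.085,-.0835),.012)]:
    h=cv2.convexHull(proj(f,place(bx,pp,z)).astype(np.int32)); cv2.polylines(im,[h],True,(255,0,255),1)
cv2.imwrite("pics/wrist0o.png",cv2.resize(im,(768,576)))
E
```

```text
clock: 2.75
tcp_pos: [0.455, 0.0636, 0.2143]
eef_rot: [0.765, 0.644, 0.0, 0.0]
wrist_force: [1.0, 0.5, 0.2]
gripper_width: 0.0003
grip_force: 0.0
clock: 3.42
tcp_pos: [0.5594, -0.1374, 0.2133]
eef_rot: [0.766, 0.642, -0.0, -0.0]
wrist_force: [0.7, 0.6, 0.1]
gripper_width: 0.0004
grip_force: 0.0
3.4167 [ 0.55935221 -0.13736137  0.21327965] tool x yaw -0.17561186780652083 jig centre in tool axes [ 0.0712091  -0.02141198  0.01332303]
[ 0.57259744 -0.0548146   0.38466891] [ 0.98531891 -0.08662026 -0.01297982  0.14654389]
```

View pics/wrist0o.png

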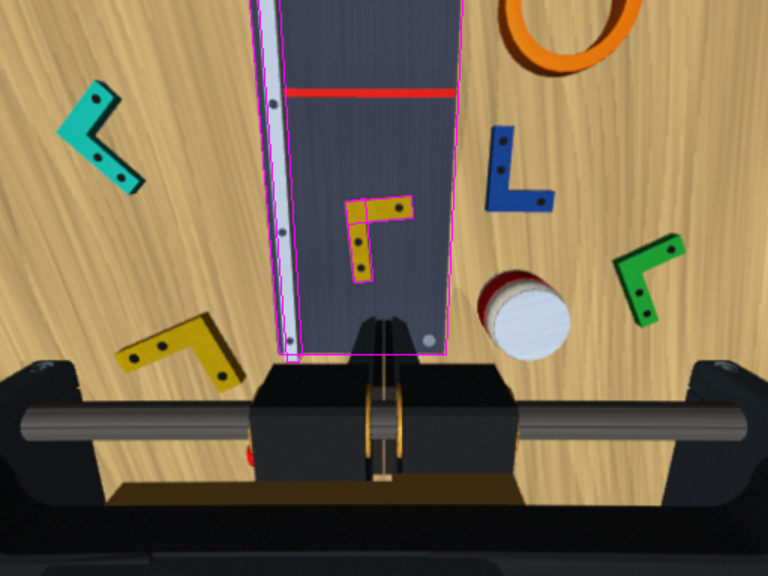

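The wrist view matches the projected model. The bracket spans about (345–413, 197–283), the red line is at row 93, and the rail is at columns 260–300. I'll refine the fit from this view and work out the shifts.

```bash
cat > k.py <<'E'
from h import *
import sys
def bracket(f,p0,sd=None):
    hsv=cv2.cvtColor(f["color"],cv2.COLOR_RGB2HSV); m=cv2.inRange(hsv,(15,110,50),(35,255,255))
    near=raster(f,BR,p0,.012); near=cv2.dilate((near>.5).astype(np.uint8),np.ones((13,13)))
    m=cv2.morphologyEx(m*near,cv2.MORPH_CLOSE,np.ones((5,5))); m=(m>0).astype(np.uint8)
    return fit([(f,m)],BR,p0,.012,(.004,.004,.05))
J=np.array([.5507,-.0635,-.175])
def rel(B,J=J):
    c,s=np.cos(J[2]),np.sin(J[2]); v=np.array([[c,s],[-s,c]])@(np.array(B[:2])-J[:2]); return np.round(np.r_[(v-[-.058,.158])*1000,B[2]-J[2]],3)
def tool():
    s=r.get_state(); X=R.from_quat(s["eef_rot"]).as_matrix(); return s,s["tcp_pos"],X
E
python3 - <<'E'
from k import *
s,p,X=tool()
F={c:cams.grab_frame(c) for c in("wrist","scene","side")}
for c,f in F.items():
    B,e=bracket(f,(.535,-.085,-.0835)); print(c,B,e,"rel corner",rel(B))
f=F["wrist"]
hsv=cv2.cvtColor(f["color"],cv2.COLOR_RGB2HSV); print("hsv rail",hsv[90,182:192:2].tolist())
# plate right edge and rail inner top/bottom edges: column transitions along rows
g=cv2.cvtColor(f["color"],cv2.COLOR_RGB2GRAY).astype(int)
for z,lab,lo,hi in((.026,"rail inner top",-1,0),):
    pts=[]
    for row in range(20,220,10):
        a=g[row,165:215]; k=np.argmin(np.diff(cv2.GaussianBlur(a.astype(np.float32)[None],(5,1),0)[0])); pts.append(ray(f,(165+k+.5,row),z))
    pts=np.array(pts); vx,vy,x0,y0=cv2.fitLine(pts[:,:2].astype(np.float32),cv2.DIST_HUBER,0,.01,.01).ravel()
    if vy<0: vx,vy=-vx,-vy
    yaw=np.arctan2(vy,vx)-np.pi/2; n=np.array([np.cos(J[2]),np.sin(J[2])]); print(lab,"yaw",yaw,"x in jig (mm)",1000*np.array([q[:2]-J[:2] for q in pts])@n)
# red line
m=cv2.inRange(hsv,(0,150,100),(8,255,255))|cv2.inRange(hsv,(172,150,100),(180,255,255)); ys,xs=np.nonzero(m[:90,180:310]); q=ray(f,(xs.mean()+180,ys.mean()),.012); print("red line rel corner",rel(np.r_[q[:2],J[2]]))
print("tcp rel corner",rel(np.r_[p[:2],J[2]]),p[2])
E
```

```text
wrist [ 0.53425379 -0.08346845 -0.09630392] 0.04106419331217964 rel corner [ 4.52820e+01 -1.80527e+02  7.90000e-02]
scene [ 0.53547398 -0.08457898 -0.09451226] 0.06304044630404462 rel corner [ 4.66770e+01 -1.81408e+02  8.00000e-02]
side [ 0.53684907 -0.08622989 -0.0851841 ] 0.10201450443190974 rel corner [ 4.83180e+01 -1.82794e+02  9.00000e-02]
hsv rail [[106, 38, 224], [105, 37, 225], [106, 38, 224], [106, 37, 228], [110, 10, 76]]
rail inner top yaw -0.17771637 x in jig (mm) [-60.04692395 -59.67916294 -59.30173579 -60.05845799 -59.67219239
 -59.27562343 -60.04694319 -59.64077651 -60.4259715  -60.00980588
 -59.58224424 -60.38269447 -59.94429357 -59.49373789 -60.3097573
 -59.84746262 -60.67863641 -60.2041297  -59.71616228 -60.56374547]
red line rel corner [ 66.447 -95.834   0.   ]
tcp rel corner [  78.527 -228.03     0.   ] 0.21346927996559378
```

```bash
python3 -m handwheel '[[[0.004,0.004,0.035,0,0],[0.004,0.004,0.035,0,0],[0,0,0.035,0,0],[0,0,0.03,0,0],[0,0,0.03,0,0],[0,0,0.02,0,0],[0,0,0.01,0,0],[0,0,0,0,0]]]'; python3 - <<'E'
from k import *
s,p,X=tool(); print(p,"tcp rel",rel(np.r_[p[:2],J[2]]))
f=cams.grab_frame("wrist"); B,e=bracket(f,(.5345,-.0835,-.096)); print(rel(B),e)
a=cv2.resize(f["color"][100:330,150:350],None,fx=3,fy=3); cv2.imwrite("pics/w1.png",cv2.cvtColor(a,cv2.COLOR_RGB2BGR)[:600])
E
```

```text
clock: 4.28
tcp_pos: [0.5666, -0.1279, 0.0172]
eef_rot: [0.766, 0.643, -0.001, -0.002]
wrist_force: [0.0, 0.6, 0.1]
gripper_width: 0.0002
grip_force: 0.0
[ 0.56662896 -0.12792325  0.01717556] tcp rel [  84.902 -218.666    0.   ]
[ 4.49480e+01 -1.80574e+02  7.70000e-02] 0.33932321813532546
```

View pics/w1.png

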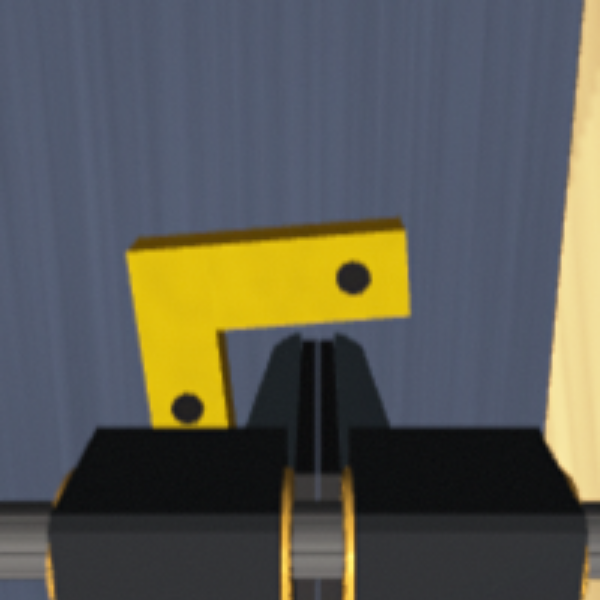

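The picture shows the fingertips at (318,340), inside the L, a few mm clear of both legs. I'll start the push towards the rail.

```bash
python3 -m handwheel '[[[0.001,0,0.0015,0,0],[0.001,-0.003,0,0,0],[0.001,-0.004,0,0,0],[0,-0.004,0,0,0],[0,-0.004,0,0,0],[0,-0.004,0,0,0],[0,-0.004,0,0,0],[0,-0.004,0,0,0]]]'; cat > c.py <<'E'
from k import *
g=tuple(eval(sys.argv[1])) # guess rel corner mm, yaw
c,s_=np.cos(J[2]),np.sin(J[2]); v=np.array(g[:2])/1000+[-.058,.158]; w=np.array([[c,-s_],[s_,c]])@v+J[:2]
s,p,X=tool(); print("tcp rel",rel(np.r_[p[:2],J[2]]),p[2],"force jig",np.round([s["wrist_force"][0]*c+s["wrist_force"][1]*s_,-s["wrist_force"][0]*s_+s["wrist_force"][1]*c,s["wrist_force"][2]],1))
for n in("wrist","scene"):
    f=cams.grab_frame(n); B,e=bracket(f,(w[0],w[1],g[2]+J[2])); print(n,rel(B),e)
    a=cv2.resize(f["color"][60:320,100:400] if n=="wrist" else f["color"][100:280,170:350],None,fx=2 if n=="wrist" else 3,fy=2 if n=="wrist" else 3); cv2.imwrite(f"pics/{sys.argv[2]}_{n}.png",cv2.cvtColor(a,cv2.COLOR_RGB2BGR))
E
python3 c.py "(28,-180,.0)" p1
```

```text
clock: 5.0
tcp_pos: [0.5423, -0.1218, 0.0178]
eef_rot: [0.766, 0.643, 0.0, 0.001]
wrist_force: [1.4, 0.6, 0.1]
gripper_width: 0.0008
grip_force: 0.7
tcp rel [  59.907 -216.872    0.   ] 0.017839877894671376 force jig [1.3 0.9 0.1]
wrist [ 3.29600e+01 -1.79169e+02 -1.60000e-02] 0.42108862020558796
scene [ 3.35660e+01 -1.79045e+02 -5.30000e-02] 0.4569985334854163
```

```bash
python3 -m handwheel '[[[0,-0.004,0.001,0,0],[0,-0.004,0.001,0,0],[0,-0.004,0,0,0],[0,-0.004,0,0,0],[0,-0.004,0,0,0],[0,-0.003,0,0,0],[0,-0.002,0,0,0],[0,0,0,0,0]]]'; python3 c.py "(8,-180,.0)" p2
```

```text
clock: 5.77
tcp_pos: [0.5166, -0.1171, 0.0153]
eef_rot: [0.766, 0.643, -0.0, -0.001]
wrist_force: [0.4, 0.1, 0.5]
gripper_width: 0.0006
grip_force: 0.0
tcp rel [  33.761 -216.704    0.   ] 0.015271074153820709 force jig [0.3 0.2 0.5]
wrist [ 6.54000e+00 -1.79078e+02 -1.00000e-02] 0.42070112893642303
scene [ 8.06500e+00 -1.79227e+02 -3.90000e-02] 0.47679125269410716
```

View pics/p2_wrist.png

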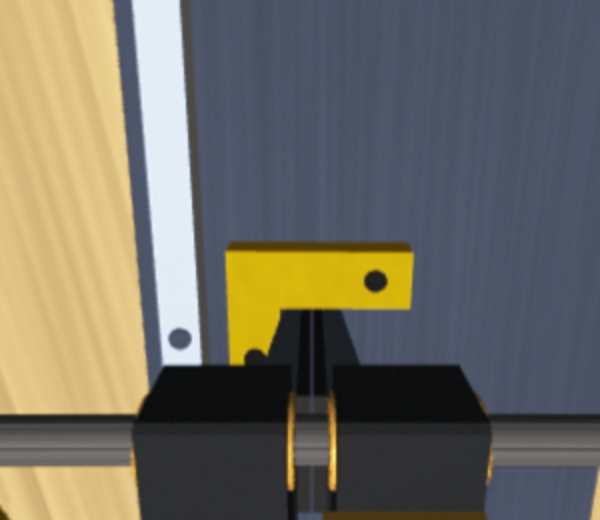

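The bracket is now square with the fingers. Its left edge is at column 228 and the rail's inner edge is at column 200, about 7–8 mm away. I'll close that gap slowly.

```bash
python3 -m handwheel '[[[0,-0.002,0,0,0],[0,-0.002,0,0,0],[0,-0.002,0,0,0],[0,-0.001,0,0,0]]]';python3 -m handwheel '[[[0,-0.001,0,0,0],[0,0,0,0,0]]]';python3 -m handwheel '[[[0,-0.001,0,0,0],[0,0,0,0,0]]]'
```

```text
clock: 6.2
tcp_pos: [0.5104, -0.116, 0.0154]
eef_rot: [0.766, 0.643, -0.0, -0.0]
wrist_force: [0.1, -0.0, -1.5]
gripper_width: 0.0005
grip_force: 0.3
clock: 6.37
tcp_pos: [0.5094, -0.1159, 0.0154]
eef_rot: [0.766, 0.643, -0.0, -0.0]
wrist_force: [0.1, -0.1, 0.4]
gripper_width: -0.0001
grip_force: 0.0
clock: 6.53
tcp_pos: [0.5086, -0.1157, 0.0154]
eef_rot: [0.766, 0.643, 0.0, -0.0]
wrist_force: [-0.3, 0.2, -0.3]
gripper_width: 0.0008
grip_force: 0.1
```

```bash
python3 -m handwheel '[[[0,-0.001,0,0,0],[0,0,0,0,0]]]';python3 -m handwheel '[[[0,-0.001,0,0,0],[0,0,0,0,0]]]';python3 c.py "(-2,-180,.0)" p3
```

```text
clock: 6.7
tcp_pos: [0.5079, -0.1156, 0.0155]
eef_rot: [0.766, 0.643, 0.0, 0.0]
wrist_force: [1.7, 0.0, -0.4]
gripper_width: 0.0002
grip_force: 0.5
clock: 6.87
tcp_pos: [0.5078, -0.1156, 0.0157]
eef_rot: [0.766, 0.643, 0.001, 0.001]
wrist_force: [2.1, -0.7, -1.9]
gripper_width: 0.0006
grip_force: 1.5
tcp rel [  24.86  -216.761    0.   ] 0.015664668508593587 force jig [ 2.2 -0.4 -1.9]
wrist [-1.97000e+00 -1.79133e+02 -1.30000e-02] 0.42379839647723494
scene [-1.00600e+00 -1.80854e+02 -1.00000e-03] 0.5696201287532557
```

View pics/p3_wrist.png

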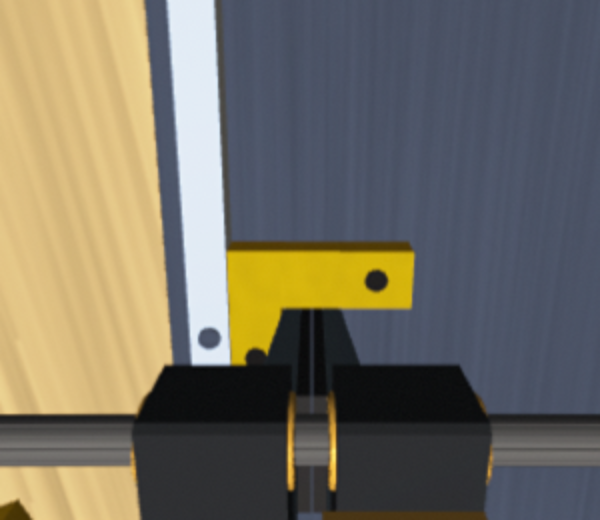

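The bracket is flat on the rail, with its edge and the rail's both at column 228, and the TCP has stopped. I'll add a little preload.

```bash
python3 -m handwheel '[[[0,-0.001,0,0,0],[0,-0.001,0,0,0],[0,0,0,0,0]]]'; python3 -m handwheel '[[[0.001,-0.001,0,0,0],[0.002,0,0,0,0],[0.002,0,0,0,0],[0.002,0,0,0,0],[0.002,0,0,0,0]]]'
```

```text
clock: 7.22
tcp_pos: [0.5078, -0.1156, 0.0163]
eef_rot: [0.766, 0.642, 0.002, 0.003]
wrist_force: [6.4, 0.1, -1.4]
gripper_width: 0.0007
grip_force: 3.3
clock: 7.63
tcp_pos: [0.5092, -0.108, 0.0165]
eef_rot: [0.766, 0.643, 0.002, 0.004]
wrist_force: [6.1, -5.5, -1.6]
gripper_width: 0.0007
grip_force: 3.9
```

```bash
python3 -m handwheel '[[[0.003,0,0.001,0,0],[0.004,0,0,0,0],[0.005,0,0,0,0],[0.005,0,0,0,0],[0.005,0,0,0,0],[0.005,0,0,0,0],[0.005,0,0,0,0],[0.005,0,0,0,0]]]'; python3 -m handwheel '[[[0.005,0,0,0,0],[0.005,0,0,0,0],[0.005,0,0,0,0],[0.005,0,0,0,0],[0.005,0,0,0,0],[0.005,0,0,0,0],[0.005,0,0,0,0],[0.003,0,0,0,0]]]';python3 c.py "(-2,-102,.0)" p4
```

```text
clock: 8.3
tcp_pos: [0.5157, -0.0714, 0.0157]
eef_rot: [0.766, 0.643, 0.002, 0.004]
wrist_force: [7.5, -6.0, -0.1]
gripper_width: 0.0002
grip_force: 4.0
clock: 8.97
tcp_pos: [0.5225, -0.0337, 0.0157]
eef_rot: [0.766, 0.643, 0.002, 0.004]
wrist_force: [7.3, -6.6, -0.7]
gripper_width: 0.0004
grip_force: 4.2
tcp rel [  25.003 -133.592    0.   ] 0.015667079835813957 force jig [ 8.3 -5.2 -0.7]
wrist [-2.237e+00 -9.891e+01  5.100e-02] 0.5011222727550381
scene [-1.176e+00 -9.877e+01  1.700e-02] 0.5981325863678805
```

View pics/p4_wrist.png

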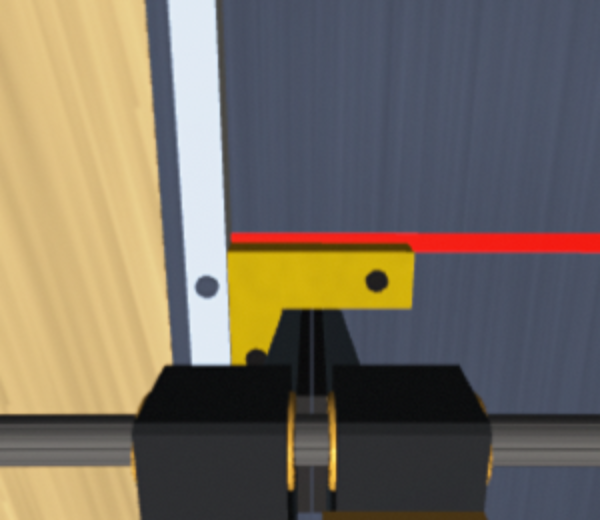

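The bracket is still flat on the rail, its edge at column 228, and its front edge has just reached the red line at row 243. I'll keep dragging.

```bash
python3 -m handwheel '[[[0.005,0,0,0,0],[0.005,0,0,0,0],[0.005,0,0,0,0],[0.005,0,0,0,0],[0.005,0,0,0,0],[0.005,0,0,0,0],[0.005,0,0,0,0],[0.005,0,0,0,0]]]'; python3 -m handwheel '[[[0.005,0,0,0,0],[0.005,0,0,0,0],[0.005,0,0,0,0],[0.005,0,0,0,0],[0.005,0,0,0,0],[0.005,0,0,0,0],[0.004,0,0,0,0],[0.003,0,0,0,0]]]';python3 c.py "(-2,-20,.0)" p5
```

```text
clock: 9.73
tcp_pos: [0.5295, 0.0055, 0.0157]
eef_rot: [0.766, 0.643, 0.002, 0.004]
wrist_force: [8.7, -7.6, -0.4]
gripper_width: 0.0002
grip_force: 4.5
clock: 10.4
tcp_pos: [0.536, 0.042, 0.0157]
eef_rot: [0.765, 0.643, 0.002, 0.004]
wrist_force: [8.4, -7.9, 0.6]
gripper_width: 0.0004
grip_force: 4.7
tcp rel [ 25.172 -56.634   0.   ] 0.01566829174364071 force jig [ 9.7 -6.3  0.6]
wrist [-1.5820e+00 -1.9009e+01 -1.2000e-02] 0.42144653497375534
scene [ -0.278 -19.411  -0.024] 0.5007964422882555
```

View pics/p5_wrist.png

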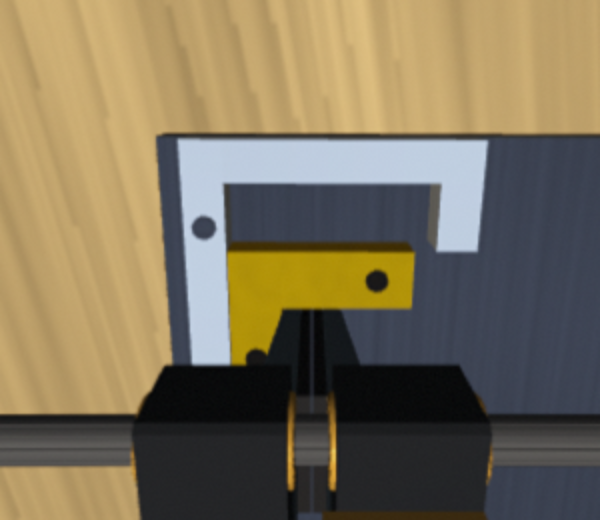

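The short leg is entering the pocket, with clearance to the lip at column 430. About 20 mm remains to the end stop.

```bash
python3 -m handwheel '[[[0.004,0,0,0,0],[0.004,0,0,0,0],[0.003,0,0,0,0],[0.003,0,0,0,0],[0.002,0,0,0,0],[0,0,0,0,0]]]'; python3 -m handwheel '[[[0.001,0,0,0,0],[0.001,0,0,0,0],[0.001,0,0,0,0],[0,0,0,0,0]]]';python3 -m handwheel '[[[0.001,0,0,0,0],[0.001,0,0,0,0],[0,0,0,0,0]]]'
```

```text
clock: 11.0
tcp_pos: [0.5389, 0.058, 0.0157]
eef_rot: [0.765, 0.643, 0.003, 0.004]
wrist_force: [8.7, -6.1, -0.7]
gripper_width: 0.0004
grip_force: 4.7
clock: 11.33
tcp_pos: [0.5393, 0.0606, 0.0157]
eef_rot: [0.765, 0.643, 0.003, 0.004]
wrist_force: [8.4, -6.8, -0.2]
gripper_width: 0.0004
grip_force: 4.8
clock: 11.58
tcp_pos: [0.5397, 0.0625, 0.0157]
eef_rot: [0.765, 0.643, 0.002, 0.004]
wrist_force: [9.0, -7.2, -0.2]
gripper_width: 0.0002
grip_force: 4.8
```

```bash
python3 -m handwheel '[[[0.001,0,0,0,0],[0.001,0,0,0,0],[0,0,0,0,0]]]';python3 -m handwheel '[[[0.001,0,0,0,0],[0.001,0,0,0,0],[0,0,0,0,0]]]';python3 -m handwheel '[[[0.001,0,0,0,0],[0.001,0,0,0,0],[0,0,0,0,0]]]'; python3 c.py "(-2,0,.0)" p6
```

```text
clock: 11.83
tcp_pos: [0.5399, 0.0639, 0.0158]
eef_rot: [0.765, 0.644, 0.002, 0.004]
wrist_force: [8.2, -9.4, 0.4]
gripper_width: 0.0006
grip_force: 6.2
clock: 12.08
tcp_pos: [0.5399, 0.0641, 0.0158]
eef_rot: [0.765, 0.644, 0.001, 0.005]
wrist_force: [8.6, -17.1, 1.7]
gripper_width: 0.0004
grip_force: 9.8
clock: 12.33
tcp_pos: [0.54, 0.0642, 0.0158]
eef_rot: [0.764, 0.645, -0.001, 0.006]
wrist_force: [7.5, -24.6, 4.4]
gripper_width: 0.0003
grip_force: 13.4
tcp rel [ 25.18  -34.111   0.   ] 0.015799766399114214 force jig [ 11.7 -22.9   4.4]
wrist [-2.284 -3.083  0.063] 0.656067350616765
scene [-0.274 -0.892 -0.021] 0.8720601101332921
```

View pics/p6_wrist.png

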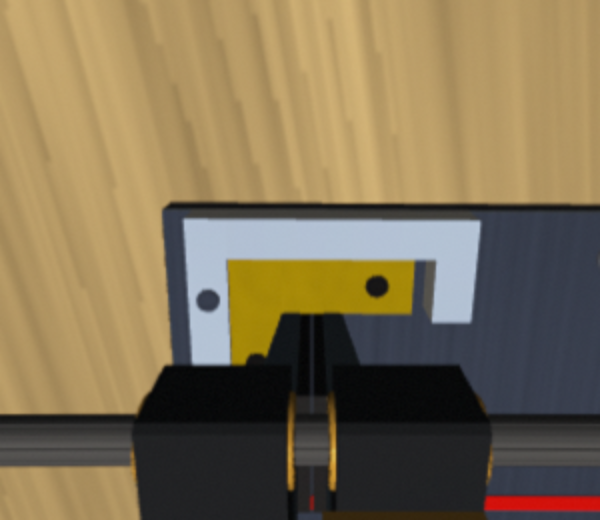

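The bracket is home: it is flush with the rail at column 228 and the end stop at row 260, and the TCP has stalled under rising force. I'll unload in small steps, back off, then lift.

```bash
python3 -m handwheel '[[[-0.002,0.001,0,0,0],[-0.002,0.001,0,0,0],[-0.002,0.001,0,0,0],[-0.002,0.002,0,0,0],[-0.002,0.002,0,0,0],[-0.002,0.002,0,0,0],[-0.002,0.002,0,0,0],[0,0,0,0,0]]]';python3 c.py "(-2,0,.0)" p7
```

```text
clock: 13.1
tcp_pos: [0.5445, 0.0542, 0.014]
eef_rot: [0.766, 0.643, -0.001, -0.0]
wrist_force: [-0.1, 0.1, 0.8]
gripper_width: 0.0007
grip_force: 0.0
tcp rel [ 31.398 -43.153   0.   ] 0.014040850297132208 force jig [-0.1  0.   0.8]
wrist [-1.489 -0.562 -0.017] 0.4588257153474544
scene [-1.449 -4.984  0.076] 0.678588566228179
```

```bash
python3 -m handwheel '[[[0,0.002,-0.005,0,0],[0,0,-0.02,0,0],[0,0,-0.035,0,0],[0,0,-0.035,0,0],[-0.02,0,-0.035,0,0],[-0.03,0,-0.03,0,0],[-0.03,0,0,0,0],[0,0,0,0,0]]]';python3 -m handwheel '[[[-0.03,0,0,0,0],[-0.03,0,0,0,0],[0,0,0,0,0],[0,0,0,0,0]]]';python3 c.py "(-2,1,.0)" p8
```

```text
clock: 13.87
tcp_pos: [0.5334, -0.0279, 0.1767]
eef_rot: [0.767, 0.642, 0.001, 0.003]
wrist_force: [-0.6, 0.2, 0.3]
gripper_width: 0.0007
grip_force: 0.0
clock: 14.2
tcp_pos: [0.5222, -0.0837, 0.1737]
eef_rot: [0.767, 0.642, -0.0, -0.001]
wrist_force: [0.4, 0.8, -0.1]
gripper_width: 0.0007
grip_force: 0.0
tcp rel [  33.407 -182.811    0.   ] 0.17370588125716915 force jig [ 0.2  0.9 -0.1]
wrist [-1.765e+00  2.874e+00 -1.000e-03] 0.023841817776096088
scene [-0.816 -4.068  0.006] 0.2772970916761766
```

View pics/p8_wrist.png

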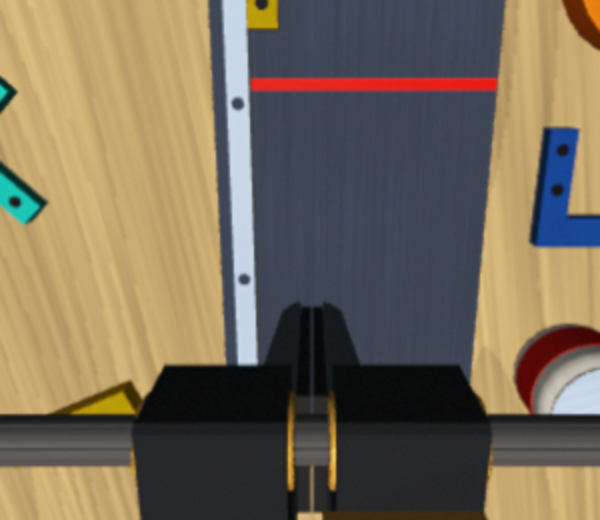

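The hand is clear. The close wrist fit puts the bracket at rail offset (about -1.8 mm in this camera's calibration), with yaw 0.001 rad, against the end stop. The neighbouring parts in view haven't moved.

```bash
python3 -c "
from cell import job; print(job.hand_in())"
```

```text
the job is handed in; nothing more can be done
None
```

I pushed the yellow bracket flat on the rail before the red line, dragged it home into the corner pocket, withdrew the hand clear and handed the job in at about 14 s; the hand-in gave no verdict, and I did not recheck the screwdriver or the tape roll after the move.

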